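# Load two bars into the cold bench forge

### The job

Load the cold gas forge for the next heat: pass both rusty square bars through its port and lay them side by side, about half of each bar in on the hearth and the other half left sticking straight out over the work rest for the tongs. Neither the bars nor the gripper may touch the soft white fibre collar around the port, and the other things on the bench stay where they are.

Things in the scene. Friction and masses are not known exactly. Their poses are not given: they have to be found in the camera images.
- forge: Bench gas forge, fixed, unlit: black steel box 320 mm long (x), 230 wide (y), on 50 mm legs, top at 253 mm; burners and pipes on top (to 410 mm) and 40 mm out on its -y side, from 85 mm behind the front. Origin at bench level under the box's middle, z up; x points from the port end straight into the port. Front plate at x = -160 mm. Chamber 130 mm wide, closed at sides, roof and rear.
- collar: Fibre collar, the fragile cream-white rim of the port, fixed in the forge's front: outside 160 x 130 mm, opening 120 wide and 70 high, 35 thick, 10 mm proud of the front plate. The opening runs from 98 to 168 mm above the bench: its lower edge is 17 mm below a bar lying on hearth and rest. Origin at bench level under the middle of the collar, axes as the forge's.
- port (a point): Centre of the port opening, in the plane of the collar's front face, 133 mm above the bench; axes as the forge's (x straight into the forge, y across the opening, z up). In the forge's frame it is at (-170, 0, 133) mm.
- hearth (a point): Middle of the hearth, the flat tan kiln shelf that is the chamber's floor: 225 mm long (from 43 to 268 mm behind the collar's front face), 126 wide, its top (this point) 115 mm above the bench. Axes as the forge's.
- rest (a point): Middle of the work rest, top of a level 10 mm round steel crossbar along the forge's y, 170 mm long, 45 mm in front of the collar's front face, its top (this point) 115 mm above the bench, legs at both ends. A bar laid across hearth and rest lies level, its centre 121 mm above the bench. Axes as the forge's.
- bar_a: First bar: straight square mild-steel bar, rusty brown with bright sawn ends, 240 x 12 x 12 mm, 0.22 to 0.31 kg, both ends alike; held by its tail it needs a firm grip. It starts lying flat on the bench, roughly along y. Origin at its centre, x axis along its length. 
- bar_b: Second bar: straight square mild-steel bar, rusty brown with bright sawn ends, 240 x 12 x 12 mm, 0.22 to 0.31 kg, both ends alike; held by its tail it needs a firm grip. It starts lying flat on the bench, roughly along y. Origin at its centre, x axis along its length. 
- brick: Cream half firebrick 115 x 110 x 64 mm lying loose on the bench; not part of the job. Origin under its centre.
- bottle: Green glass bottle, 62 mm diameter, 220 mm tall, standing loose; not part of the job. Origin under its centre.
- hammer: Hammer 300 mm long, lying loose; not part of the job. Origin under its middle, x axis along the handle towards the head.
- brush: Wire brush with wooden handle, 220 mm long, lying loose; not part of the job. Origin under its middle, x axis along its length.
- tin: Flux tin with yellow band, 72 mm diameter, 50 mm tall, standing loose; not part of the job. Origin under its centre.

How it is judged:
At the end, for the whole second after the job is handed in: Both bars lie still on hearth and work rest through the port: each centre within 40 mm along the port axis of the collar's front face, inside the opening's width and 6 to 18 mm below its middle (12 mm when lying flat); each points straight in within 0.25 rad (x of bar_a in the frame of port between -0.04 and 0.04 m and y of bar_a in the frame of port between -0.054 and 0.054 m and z of bar_a in the frame of port between -0.018 and -0.006 m and angle between the x axis of each of bar_a, bar_b and the x axis of port, either way round below 0.25 rad and linear speed of each of bar_a, bar_b below 0.02 m/s and x of bar_b in the frame of port between -0.04 and 0.04 m and y of bar_b in the frame of port between -0.054 and 0.054 m and z of bar_b in the frame of port between -0.018 and -0.006 m); the robot touches nothing.
It fails at once if a bar touches the fibre collar of the port (more than 0.5 N) (contact force between any of bar_a, bar_b and collar above 0.5 N).
It fails at once if the robot touches the fibre collar of the port (more than 0.5 N) (contact force between any of the arm, the fingers and collar above 0.5 N).
It fails at once if the brick, bottle, hammer, brush or tin is pushed more than 30 mm from its place (distance of any of brick, bottle, hammer, brush, tin from where it was at the start of the episode above 0.03 m).
It also fails if it takes over 64 s, if anything falls off the work surface, if the arm or the gripper's body presses on something with over 40 N, if the wrist force passes 120 N, or if a joint passes its speed limit or range.

### The arm

A 7-joint arm with a two-finger parallel gripper is mounted at the origin on the work surface. World frame = base frame: x ahead of the robot, y to its left, z up, the work surface at z = 0. Lengths are in m, angles in rad, forces in N, time in s.
With the tool pointing down it reaches from about 0.35 to 0.9 m from the base axis. Payload 8.1 kg.
Tool frame: the origin (TCP) lies between the finger pads; the fingertips stand 17 mm ahead of it and the grasp point (between the pads) lies 2 mm behind it; z points along the fingers, y is the line along which they close (so a half turn about z gives the same grasp; the last joint's range is limited). The gripper opens to 92 mm and grips with 3 to 60 N. Pads are 19 mm wide; open, the fingers measure 130 mm over their backs; the gripper's body (75 mm by 190 mm) begins 47 mm behind the grasp point.
Start: joints at [-1.24, 0.434, 0.025, 1.573, -0.012, 1.134, -0.075], TCP at [0.263, 0.567, 0.208] pointing down, gripper open.
Joint ranges: [-2.62, 2.62], [-0.44, 2.09], [-1.27, 1.32], [0.08, 2.57], [-1.32, 4.46], [0.12, 2], [-2.74, 2.74]. Speed limits (rad/s): [2.22, 2.22, 3.01, 3.01, 3.14, 3.14, 3.14].

### API

Orientations are given as a unit quaternion [w, x, y, z].
In Python, from rig import robot, vision, close_job gives the robot as it stands.
- The arm moves only by the shell command python3 -m crank 'ROWS' [OPENING]. ROWS is JSON, a list of rows, each an object of numbers: "x", "y", "z": the shift along the tool's x, y, z in m; "wx", "wy", "wz": the turn, a rotation vector about the tool's x, y, z in degrees. In form: [{"x": .., "y": .., "z": .., "wx": .., "wy": .., "wz": ..}, ...]. A call has 1 to 20 rows; each row is the pose to reach, as a shift and turn from the pose commanded when the call began, along the tool's axes at that moment; what a row does not reach only later rows make up. A row lasts 1/12 s, in which the tool goes at most 41.7 mm and 7.16 degrees, less where a joint would pass 70% of its speed; a pose out of reach is approached as far as the arm can. A call with a gripper value outside its range is refused whole. OPENING is the finger opening in m, from 0 to 0.0918, set as the call begins (- or left out, the last holds). The fingers move at their own pace and stop on an object; the grip force is fixed at half the most. Time passes only in rows, so rows that repeat a pose let the fingers close. It gives the time, the measured TCP pose, the force, the opening and the grip force at its end, in the units of the state.
- robot.get_obs(): the state, without advancing time (a new reading comes with each control period).
- vision.snapshot(name): name is "scene" or "top" or "wrist"; returns a dict with "frame" (480x640x3 uint8, blue, green, red), "intrinsics" (3x3 intrinsics, pixels), "dist" ([k1, k2, p1, p2, k3] as OpenCV has them; the pictures are not rectified), "extrinsics" (4x4, takes a point from world to camera coordinates). Camera axes: x right, y down, z forward; pixel columns grow to the right and rows downward; lengths in m; the calibration is good to about 2 mm. A picture is of the moment at which its call begins. There is no depth.
- close_job(): hands the job in; it is judged then, once.
The state is a dict: "time_s": time; "joints": joint angles; "qd": joint speeds; "joint_torque": joint torques, N m; "tcp_pos": TCP position; "tcp_rot": TCP orientation; "ft_force": force on the tool from outside, world axes, zero at the start; "torque": the same for the moment, N m; "opening": opening from 0.0 (shut) to 1.0 (fully open); "finger_force": force on a finger pad.
Only numpy, scipy, OpenCV 4.12 (cv2) and the standard library are available. Lean on these libraries where they do the work, as an engineer would, in place of code of your own. Each camera call takes 0.05 s, during which the arm holds its last target. There are 200 camera calls.

## Working session

There is one attempt and no reset: what is moved stays moved. The work goes in short steps, Python scripts to look and compute and a shell command to move; the robot and the scene stay as the last step left them, time stands still between calls to the robot, and variables do not carry over. Pictures are saved under pics/ and viewed, at most 10 in all, crops included, and the job is handed in when it is done.

```bash
ls; mkdir -p pics
python3 - <<'E'
from rig import robot, vision
import cv2, numpy as np, pickle
o=robot.get_obs(); print(o['time_s'],o['tcp_pos'],o['tcp_rot'],o['opening'])
d={}
for n in ("scene","top"):
    s=vision.snapshot(n); d[n]=s; cv2.imwrite(f"pics/{n}0.png",s['frame'])
    E=s['extrinsics']; print(n,s['intrinsics'],s['dist'],-E[:3,:3].T@E[:3,3])
pickle.dump(d,open('v0.pkl','wb'))
E
```

```text
pics
0.0 [0.26254357 0.56660085 0.20694571] [-9.47490531e-05  2.15268177e-01  9.76554670e-01 -7.61705033e-04] 0.9999104459951406
scene [[590.15296904   0.         315.00015789]
 [  0.         590.15296904 242.10111362]
 [  0.           0.           1.        ]] [-0.12004461  0.          0.          0.          0.        ] [ 0.05659401 -0.27411333  1.24859684]
top [[543.98305068   0.         323.8648503 ]
 [  0.         543.98305068 239.51493347]
 [  0.           0.           1.        ]] [-0.04449885  0.          0.          0.          0.        ] [ 0.38772133 -0.09165959  1.33845899]
```

View pics/scene0.png

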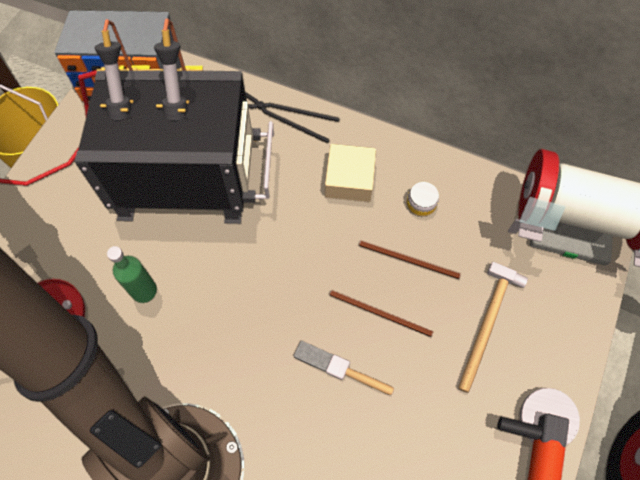

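View pics/top0.png

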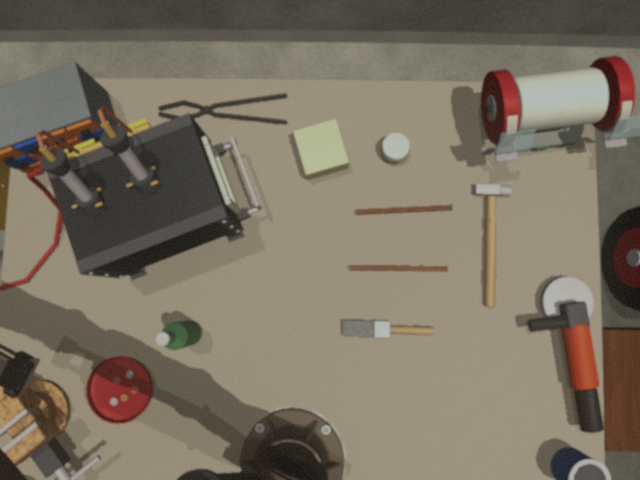

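The scene shot shows the forge at upper left, its port facing right (-y), with the rest crossbar at about (268,160). The bars lie at (360,243)-(460,276) and (331,293)-(432,333). In the top shot the bars are at (357,211)-(452,208) and (349,268)-(447,269), and the rest runs (230,140)-(257,212).

```bash
cat > h.py <<'E'
import cv2, numpy as np
from scipy.spatial.transform import Rotation as R
def ray(s,px):
    p=cv2.undistortPoints(np.array(px,float).reshape(-1,1,2),s['intrinsics'],s['dist'])[:,0]
    E=s['extrinsics']; r=E[:3,:3]
    return -r.T@E[:3,3], np.c_[p,np.ones(len(p))]@r
def plane(s,px,z):
    c,d=ray(s,px); return c+d*((z-c[2])/d[:,2])[:,None]
def proj(s,P):
    E=s['extrinsics']; return cv2.projectPoints(np.array(P,float).reshape(-1,1,3),cv2.Rodrigues(E[:3,:3])[0],E[:3,3],s['intrinsics'],s['dist'])[0][:,0]
def bars(s,z=0.012):
    hsv=cv2.cvtColor(s['frame'],cv2.COLOR_BGR2HSV); h,S,v=cv2.split(hsv)
    m=(((h<12)|(h>172))&(S>110)&(v>30)&(v<170)).astype(np.uint8)
    out=[]
    for c in cv2.findContours(m,cv2.RETR_EXTERNAL,cv2.CHAIN_APPROX_NONE)[0]:
        if cv2.contourArea(c)<150: continue
        (cx,cy),(w,hh),a=cv2.minAreaRect(c)
        if max(w,hh)/min(w,hh)<6: continue
        b=cv2.boxPoints(((cx,cy),(w,hh),a)); 
        if np.linalg.norm(b[0]-b[1])>np.linalg.norm(b[1]-b[2]): b=np.roll(b,1,0)
        e=np.array([(b[0]+b[1])/2,(b[2]+b[3])/2]); P=plane(s,e,z)
        out.append((e.round(1),P.mean(0),np.degrees(np.arctan2(*(P[1]-P[0])[[1,0]])),np.linalg.norm(P[1]-P[0])))
    return out
E
python3 - <<'E'
from h import *; import pickle
d=pickle.load(open('v0.pkl','rb'))
for n in d:
    for b in bars(d[n],0.009): print(n,b[0].tolist(),b[1].round(4),round(b[2],1),round(b[3],4))
a=cv2.resize(d['top']['frame'][105:245,170:270],None,fx=4,fy=4,interpolation=cv2.INTER_CUBIC)
b=cv2.resize(d['scene']['frame'][65:225,200:300],None,fx=3.5,fy=3.5,interpolation=cv2.INTER_CUBIC)
im=np.zeros((560,755,3),np.uint8); im[:,:400]=a; im[:,405:755]=b
cv2.imwrite('pics/crop0.png',im)
E
```

```text
scene [[330.20001220703125, 292.5], [431.6000061035156, 333.5]] [ 0.4637 -0.2482  0.009 ] -89.4 0.2384
scene [[359.3999938964844, 242.60000610351562], [459.0, 275.79998779296875]] [ 0.6086 -0.2611  0.009 ] -86.2 0.2378
```

View pics/crop0.png

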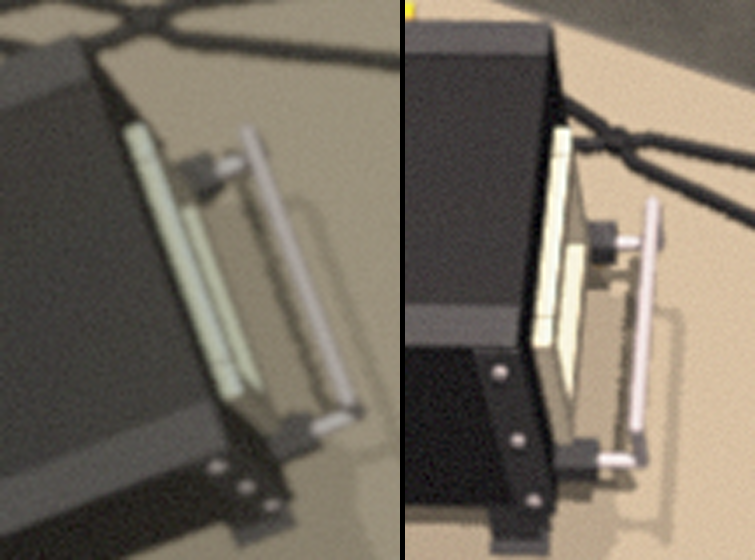

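The crop shows the rest crossbar at crop (248,130)-(350,408) in the top half and (653,200)-(638,450) in the scene half. The collar's front top edge runs (145,123)-(240,388) and (571,128)-(551,346) respectively.

```bash
sed -i 's/(S>110)/(S>SAT)/; s/z=0.012):/z=0.012,SAT=110):/' h.py
python3 - <<'E'
from h import *; import pickle
d=pickle.load(open('v0.pkl','rb'))
T=lambda p:np.array(p)/4+[170,105]
S=lambda p:(np.array(p)-[405,0])/3.5+[200,65]
def show(n,s,px,z):
    P=plane(s,px,z); v=P[1]-P[0]; print(n,P.mean(0).round(4),'len',np.linalg.norm(v).round(4),'fx yaw',(np.degrees(np.arctan2(v[1],v[0]))).round(2), P.round(4).tolist())
show('rest top',d['top'],T([(248,130),(350,408)]),.112)
show('rest sc',d['scene'],S([(653,200),(638,452)]),.112)
show('col top',d['top'],T([(145,123),(240,388)]),.198)
show('col sc',d['scene'],S([(571,128),(551,346)]),.198)
# bars in top with local threshold; crossbar line fit
for sat in (60,80,95):
  for b in bars(d['top'],.009,sat): print(sat,b[0].tolist(),b[1].round(4),round(b[2],1),round(b[3],4))
print(d['top']['frame'][268,400],d['top']['frame'][210,400])
E
```

```text
rest top [0.6748 0.1179 0.112 ] len 0.1756 fx yaw -158.24 [[0.7563, 0.1504, 0.112], [0.5933, 0.0853, 0.112]]
rest sc [0.6689 0.114  0.112 ] len 0.1914 fx yaw -156.97 [[0.7569, 0.1514, 0.112], [0.5808, 0.0765, 0.112]]
col top [0.6613 0.161  0.198 ] len 0.1561 fx yaw -158.33 [[0.7338, 0.1898, 0.198], [0.5888, 0.1322, 0.198]]
col sc [0.6588 0.1598 0.198 ] len 0.1605 fx yaw -157.35 [[0.7329, 0.1907, 0.198], [0.5847, 0.1289, 0.198]]
60 [[356.8999938964844, 211.60000610351562], [451.0, 206.8000030517578]] [ 0.6108 -0.2627  0.009 ] -86.2 0.2329
80 [[356.8999938964844, 211.60000610351562], [451.0, 206.8000030517578]] [ 0.6108 -0.2627  0.009 ] -86.2 0.2329
[ 69  89 126] [ 62  82 120]
```

```bash
cat >> h.py <<'E'
def go(x,y,z,th,say=''):
    from rig import robot
    o=robot.get_obs(); q=o['tcp_rot']; r=R.from_quat([q[1],q[2],q[3],q[0]]); t=np.radians(th)
    T=R.from_matrix(np.array([[np.cos(t),np.sin(t),0],[np.sin(t),-np.cos(t),0],[0,0,-1.]]).T.copy().T)
    print(say,'shift mm',(r.inv().apply(np.array([x,y,z])-o['tcp_pos'])*1000).round(1),'turn',np.degrees((r.inv()*T).as_rotvec()).round(2),'n',round(np.linalg.norm(np.array([x,y,z])-o['tcp_pos'])/.0417,1))
P=np.array([.6605,.160,.133]); A=np.radians(112); F=np.array([np.cos(A),np.sin(A),0]); Y=np.array([-np.sin(A),np.cos(A),0])
def port(x,y,z): return P+x*F+y*Y+[0,0,z]
def tip(*a): 
    return (*a,)
def inport(q): q=np.array(q)-P; return np.array([q@F,q@Y,q[2]])
E
python3 - <<'E'
from h import *
go(.4643,-.3032,.40,90.6); go(.4643,-.3032,.15,90.6)
E
```

```text
shift mm [-548.7 -704.7 -191.9] turn [-7.000e-02  5.000e-02  6.454e+01] n 21.9
 shift mm [-548.7 -704.4   58.1] turn [-7.000e-02  5.000e-02  6.454e+01] n 21.5
```

```bash
python3 -m crank '[{"z":-0.19},{"z":-0.19},{"z":-0.19},{"z":-0.19},{"x":-0.549,"y":-0.705,"z":-0.19,"wz":64.5},{"x":-0.549,"y":-0.705,"z":-0.19,"wz":64.5},{"x":-0.549,"y":-0.705,"z":-0.19,"wz":64.5},{"x":-0.549,"y":-0.705,"z":-0.19,"wz":64.5},{"x":-0.549,"y":-0.705,"z":-0.19,"wz":64.5},{"x":-0.549,"y":-0.705,"z":-0.19,"wz":64.5},{"x":-0.549,"y":-0.705,"z":-0.19,"wz":64.5},{"x":-0.549,"y":-0.705,"z":-0.19,"wz":64.5},{"x":-0.549,"y":-0.705,"z":-0.19,"wz":64.5},{"x":-0.549,"y":-0.705,"z":-0.19,"wz":64.5},{"x":-0.549,"y":-0.705,"z":-0.19,"wz":64.5},{"x":-0.549,"y":-0.705,"z":-0.19,"wz":64.5},{"x":-0.549,"y":-0.705,"z":-0.19,"wz":64.5},{"x":-0.549,"y":-0.705,"z":-0.19,"wz":64.5},{"x":-0.549,"y":-0.705,"z":-0.19,"wz":64.5},{"x":-0.549,"y":-0.705,"z":-0.19,"wz":64.5}]' 0.07; python3 -c "
from h import *
go(.4643,-.3032,.15,90.6)"
```

```text
shift mm [-548.7 -704.4   58.1] turn [-7.000e-02  5.000e-02  6.454e+01] n 21.5validation failed for argument at $[0]...
```

```bash
python3 -m crank '[{"x":0,"y":0,"z":-0.04,"wx":0,"wy":0,"wz":0},{"x":0,"y":0,"z":-0.08,"wx":0,"wy":0,"wz":0},{"x":0,"y":0,"z":-0.12,"wx":0,"wy":0,"wz":0},{"x":0,"y":0,"z":-0.16,"wx":0,"wy":0,"wz":0},{"x":0,"y":0,"z":-0.19,"wx":0,"wy":0,"wz":0}]' 0.07; python3 -c "
from h import *
go(.4643,-.3032,.15,90.6)"
```

```text
time_s: 0.52
tcp_pos: [0.2628, 0.5671, 0.4012]
tcp_rot: [0.0, 0.215, 0.977, 0.001]
ft_force: [-0.1, 0.3, -0.3]
opening: 0.766
finger_force: 0.0
 shift mm [-548.8 -705.6  249.3] turn [ 0.12 -0.09 64.54] n 22.3
```

```bash
python3 -m crank '[{"x":-0.549,"y":-0.705,"z":0,"wx":0,"wy":0,"wz":64.5},{"x":-0.549,"y":-0.705,"z":0,"wx":0,"wy":0,"wz":64.5},{"x":-0.549,"y":-0.705,"z":0,"wx":0,"wy":0,"wz":64.5},{"x":-0.549,"y":-0.705,"z":0,"wx":0,"wy":0,"wz":64.5},{"x":-0.549,"y":-0.705,"z":0,"wx":0,"wy":0,"wz":64.5},{"x":-0.549,"y":-0.705,"z":0,"wx":0,"wy":0,"wz":64.5},{"x":-0.549,"y":-0.705,"z":0,"wx":0,"wy":0,"wz":64.5},{"x":-0.549,"y":-0.705,"z":0,"wx":0,"wy":0,"wz":64.5},{"x":-0.549,"y":-0.705,"z":0,"wx":0,"wy":0,"wz":64.5},{"x":-0.549,"y":-0.705,"z":0,"wx":0,"wy":0,"wz":64.5},{"x":-0.549,"y":-0.705,"z":0,"wx":0,"wy":0,"wz":64.5},{"x":-0.549,"y":-0.705,"z":0,"wx":0,"wy":0,"wz":64.5},{"x":-0.549,"y":-0.705,"z":0.02,"wx":0,"wy":0,"wz":64.5},{"x":-0.549,"y":-0.705,"z":0.04,"wx":0,"wy":0,"wz":64.5},{"x":-0.549,"y":-0.705,"z":0.08,"wx":0,"wy":0,"wz":64.5},{"x":-0.549,"y":-0.705,"z":0.12,"wx":0,"wy":0,"wz":64.5},{"x":-0.549,"y":-0.705,"z":0.16,"wx":0,"wy":0,"wz":64.5},{"x":-0.549,"y":-0.705,"z":0.2,"wx":0,"wy":0,"wz":64.5},{"x":-0.549,"y":-0.705,"z":0.2,"wx":0,"wy":0,"wz":64.5},{"x":-0.549,"y":-0.705,"z":0.2,"wx":0,"wy":0,"wz":64.5}]' 0.07; python3 -c "
from h import *
go(.4643,-.3032,.12,90.6)
go(.4643,-.3032,.019,90.6)"
```

```text
time_s: 2.18
tcp_pos: [0.4431, -0.212, 0.2696]
tcp_rot: [0.001, 0.703, 0.711, 0.0]
ft_force: [1.2, 1.3, 0.7]
opening: 0.761
finger_force: 0.0
 shift mm [-91.4  19.9 149.6] turn [0.09 0.01 0.1 ] n 4.2
 shift mm [-91.4  19.7 250.6] turn [0.09 0.01 0.1 ] n 6.4
```

```bash
python3 -m crank '[{"x":-0.091,"y":0.02,"z":0.14,"wx":0,"wy":0,"wz":0},{"x":-0.091,"y":0.02,"z":0.14,"wx":0,"wy":0,"wz":0},{"x":-0.091,"y":0.02,"z":0.14,"wx":0,"wy":0,"wz":0},{"x":-0.091,"y":0.02,"z":0.14,"wx":0,"wy":0,"wz":0},{"x":-0.091,"y":0.02,"z":0.14,"wx":0,"wy":0,"wz":0},{"x":-0.091,"y":0.02,"z":0.14,"wx":0,"wy":0,"wz":0},{"x":-0.091,"y":0.02,"z":0.14,"wx":0,"wy":0,"wz":0}]'
python3 - <<'E'
from h import *
from rig import vision
s=vision.snapshot('wrist'); cv2.imwrite('pics/w1.png',s['frame'])
for b in bars(s,.009,70): print(b[0].tolist(),b[1].round(4),round(b[2],1),round(b[3],4))
print(proj(s,[[.4643,-.3032,.012]]))
go(.4643,-.3032,.019,90.6)
E
```

```text
time_s: 2.77
tcp_pos: [0.4638, -0.3012, 0.1308]
tcp_rot: [-0.0, 0.703, 0.711, -0.0]
ft_force: [0.0, 0.4, 0.8]
opening: 0.765
finger_force: 0.0
[[474.70001220703125, 289.6000061035156], [497.1000061035156, 27.200000762939453]] [ 0.6076 -0.2495  0.009 ] 93.5 0.2184
[[318.5, 6.0], [318.5, 299.0]] [ 0.4657 -0.2489  0.009 ] -89.2 0.2419
[[316.12926578 231.74525001]]
 shift mm [ -2.4  -0.4 112.6] turn [ 0.07 -0.    0.08] n 2.7
```

View pics/w1.png

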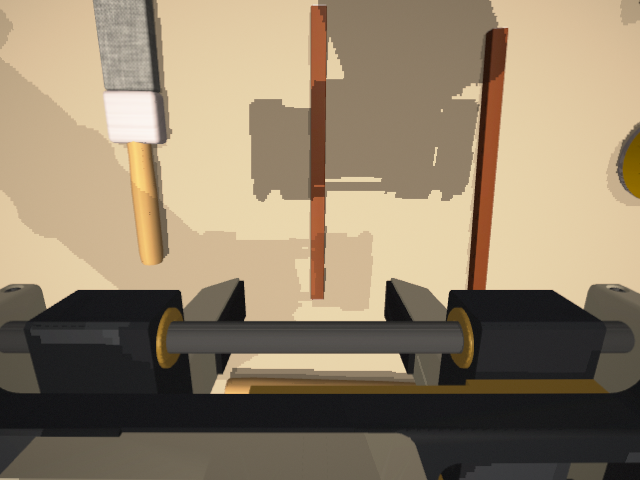

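The wrist shot shows the near bar from (318,6) to (318,299), centred between the open fingers. Descending to grip it.

```bash
python3 -m crank '[{"x":-0.003,"y":0.001,"z":0.04,"wx":0,"wy":0,"wz":0},{"x":-0.003,"y":0.001,"z":0.075,"wx":0,"wy":0,"wz":0},{"x":-0.003,"y":0.001,"z":0.1,"wx":0,"wy":0,"wz":0},{"x":-0.003,"y":0.001,"z":0.112,"wx":0,"wy":0,"wz":0},{"x":-0.003,"y":0.001,"z":0.112,"wx":0,"wy":0,"wz":0},{"x":-0.003,"y":0.001,"z":0.112,"wx":0,"wy":0,"wz":0}]'
python3 -m crank '[{"x":0,"y":0,"z":0,"wx":0,"wy":0,"wz":0},{"x":0,"y":0,"z":0,"wx":0,"wy":0,"wz":0},{"x":0,"y":0,"z":0,"wx":0,"wy":0,"wz":0},{"x":0,"y":0,"z":0,"wx":0,"wy":0,"wz":0},{"x":0,"y":0,"z":0,"wx":0,"wy":0,"wz":0},{"x":0,"y":0,"z":0,"wx":0,"wy":0,"wz":0},{"x":0,"y":0,"z":0,"wx":0,"wy":0,"wz":0},{"x":0,"y":0,"z":0,"wx":0,"wy":0,"wz":0},{"x":0,"y":0,"z":0,"wx":0,"wy":0,"wz":0}]' 0
```

```text
time_s: 3.32
tcp_pos: [0.466, -0.3041, 0.02]
tcp_rot: [0.001, 0.703, 0.711, 0.0]
ft_force: [0.1, -0.3, 0.3]
opening: 0.762
finger_force: 0.0
time_s: 4.07
tcp_pos: [0.465, -0.3043, 0.0184]
tcp_rot: [-0.0, 0.703, 0.711, -0.0]
ft_force: [1.2, 0.8, -0.2]
opening: 0.159
finger_force: 0.0
```

```bash
python3 -m crank '[{"x":0,"y":0,"z":0,"wx":0,"wy":0,"wz":0},{"x":0,"y":0,"z":0,"wx":0,"wy":0,"wz":0},{"x":0,"y":0,"z":0,"wx":0,"wy":0,"wz":0},{"x":0,"y":0,"z":0,"wx":0,"wy":0,"wz":0},{"x":0,"y":0,"z":0,"wx":0,"wy":0,"wz":0}]' 0
python3 -m crank '[{"x":0,"y":0,"z":-0.01,"wx":0,"wy":0,"wz":0},{"x":0,"y":0,"z":-0.03,"wx":0,"wy":0,"wz":0},{"x":0,"y":0,"z":-0.06,"wx":0,"wy":0,"wz":0},{"x":0,"y":0,"z":-0.09,"wx":0,"wy":0,"wz":0},{"x":0,"y":0,"z":-0.12,"wx":0,"wy":0,"wz":0},{"x":0,"y":0,"z":-0.15,"wx":0,"wy":0,"wz":0},{"x":0,"y":0,"z":-0.18,"wx":0,"wy":0,"wz":0},{"x":0,"y":0,"z":-0.2,"wx":0,"wy":0,"wz":0},{"x":0,"y":0,"z":-0.2,"wx":0,"wy":0,"wz":0},{"x":0,"y":0,"z":-0.2,"wx":0,"wy":0,"wz":0}]'
cat >> h.py <<'E'
def ends(s,sat=70):
    "pixel ends of bar held, image ends far->near in wrist view"
    return [b[0] for b in bars(s,.009,sat)]
E
python3 - <<'E'
from h import *
from rig import vision
s=vision.snapshot('wrist'); cv2.imwrite('pics/w2.png',s['frame'])
for b in bars(s,.2,70): print(b[0].tolist(),b[1].round(4),round(b[2],1),round(b[3],4))
# predicted pixels for undrooped bar: ends at 65 behind and 175 ahead, center 13 mm beyond tcp
from rig import robot
p=robot.get_obs()['tcp_pos']; t=np.radians(90.6); u=np.array([np.cos(t),np.sin(t),0])
c=p-[0,0,.013]
for dr in (0,5,10,20):
    v=u*np.cos(np.radians(dr))-[0,0,np.sin(np.radians(dr))]; print(dr,proj(s,[c+v*.175,c-v*.065]).round(1).tolist())
E
```

```text
time_s: 4.48
tcp_pos: [0.465, -0.3042, 0.0184]
tcp_rot: [-0.0, 0.703, 0.711, 0.0]
ft_force: [-0.4, 0.9, -0.2]
opening: 0.001
finger_force: 0.0
time_s: 5.32
tcp_pos: [0.4654, -0.3047, 0.22]
tcp_rot: [0.001, 0.703, 0.711, 0.001]
ft_force: [0.4, 0.6, -0.7]
opening: 0.008
finger_force: 0.0
[[439.1000061035156, 274.1000061035156], [451.0, 51.599998474121094]] [ 0.5373 -0.2457  0.2   ] 93.5 0.1228
[[315.5, 35.0], [315.5, 261.0]] [ 0.4644 -0.2385  0.2   ] -89.3 0.1216
0 [[315.6, -88.7], [314.9, 366.0]]
5 [[315.4, -67.6], [314.9, 371.3]]
10 [[315.3, -47.0], [315.0, 376.1]]
20 [[315.1, -7.7], [315.0, 384.1]]
```

View pics/w2.png

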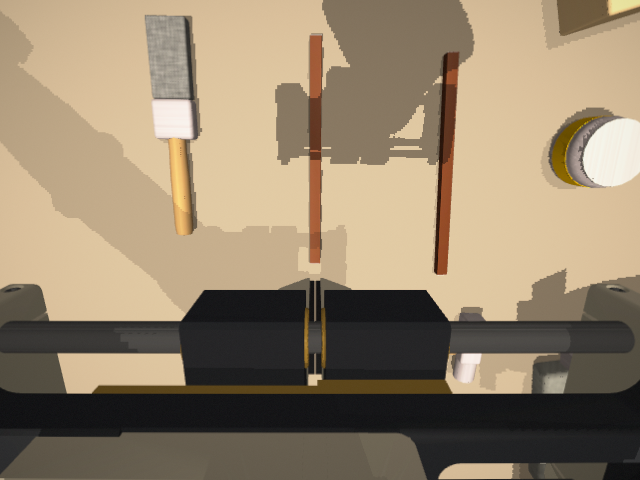

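The wrist shot shows the fingers fully shut at (315,280-370) and both bars still on the bench, so the grip missed. I'll check the tool geometry in the views.

Run:
```python
from h import *
from rig import vision,robot
o=robot.get_obs(); p=o['tcp_pos']; q=o['tcp_rot']; r=R.from_quat([q[1],q[2],q[3],q[0]]).as_matrix()
s=vision.snapshot('wrist'); E=s['extrinsics']; c=-E[:3,:3].T@E[:3,3]
print('joints',np.round(o['joints'],3),'cam in tool',(r.T@(c-p)).round(4)); print('cam axes in tool\n',(E[:3,:3]@r).round(3))
for dz in (.017,.0,-.02,-.05,-.08): print(dz,proj(s,[p+r[:,2]*dz]).round(0).tolist())
for b in bars(s,.009,70): print(b[1].round(4),round(b[3],4))
ims=[]
for n in('scene','top'):
    t=vision.snapshot(n); u=proj(t,[p,p+r[:,2]*.017]); print(n,u.round(1).tolist())
    x,y=u[0].astype(int); im=t['frame'].copy()
    for k in u: cv2.drawMarker(im,tuple(int(v) for v in k),(0,255,0),0,4,1)
    x0=int(np.clip(x-65,0,510)); y0=int(np.clip(y-75,0,330)); ims.append(cv2.resize(im[y0:y0+150,x0:x0+130],None,fx=3,fy=3))
cv2.imwrite('pics/tc.png',np.hstack(ims))
```

```text
joints [-0.183  0.411  0.937  1.78  -0.364  1.135  0.883] cam in tool [ 0.0753 -0.0007 -0.1778]
cam axes in tool
 [[ 0.     1.     0.001]
 [-0.96   0.001 -0.279]
 [-0.279 -0.     0.96 ]]
0.017 [[316.0, 271.0]]
0.0 [[316.0, 282.0]]
-0.02 [[316.0, 298.0]]
-0.05 [[316.0, 329.0]]
-0.08 [[317.0, 377.0]]
[ 0.6091 -0.2612  0.009 ] 0.2419
[ 0.4656 -0.2477  0.009 ] 0.2408
scene [[420.1, 290.4], [418.6, 293.4]]
top [[437.1, 262.9], [435.6, 263.4]]
```

View pics/tc.png

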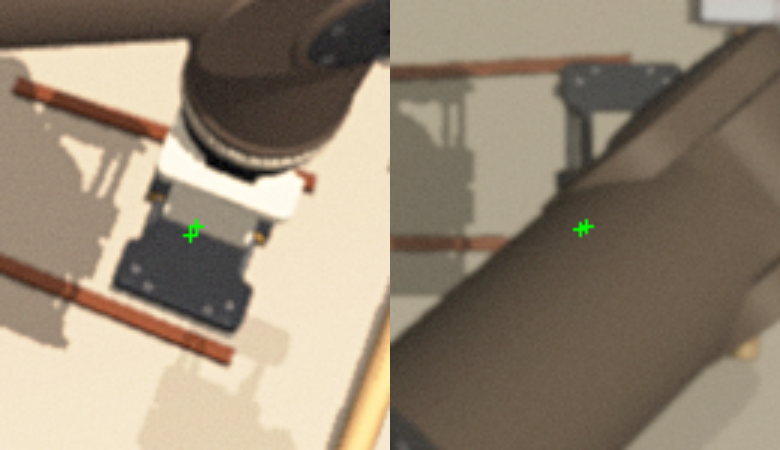

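```bash
Z='"wx":0,"wy":0,"wz":0'; python3 -m crank '[{"x":0,"y":0,"z":0.03,"wx":0,"wy":0,"wz":0},{"x":0,"y":0,"z":0.06,"wx":0,"wy":0,"wz":0},{"x":0,"y":0,"z":0.09,"wx":0,"wy":0,"wz":0},{"x":0,"y":0,"z":0.11,"wx":0,"wy":0,"wz":0},{"x":0,"y":0,"z":0.13,"wx":0,"wy":0,"wz":0},{"x":0,"y":0,"z":0.15,"wx":0,"wy":0,"wz":0},{"x":0,"y":0,"z":0.17,"wx":0,"wy":0,"wz":0},{"x":0,"y":0,"z":0.185,"wx":0,"wy":0,"wz":0},{"x":0,"y":0,"z":0.195,"wx":0,"wy":0,"wz":0},{"x":0,"y":0,"z":0.2,"wx":0,"wy":0,"wz":0},{"x":0,"y":0,"z":0.2,"wx":0,"wy":0,"wz":0},{"x":0,"y":0,"z":0.2,"wx":0,"wy":0,"wz":0}]' 0.06
python3 -m crank '[{"x":0,"y":0,"z":0.002,"wx":0,"wy":0,"wz":0},{"x":0,"y":0,"z":0.003,"wx":0,"wy":0,"wz":0},{"x":0,"y":0,"z":0.003,"wx":0,"wy":0,"wz":0}]'
python3 -m crank '[{"x":0,"y":0,"z":0.001,"wx":0,"wy":0,"wz":0},{"x":0,"y":0,"z":0.002,"wx":0,"wy":0,"wz":0},{"x":0,"y":0,"z":0.002,"wx":0,"wy":0,"wz":0}]'
```

```text
time_s: 6.52
tcp_pos: [0.465, -0.3045, 0.0187]
tcp_rot: [0.0, 0.703, 0.711, -0.0]
ft_force: [-0.1, 0.6, 0.4]
opening: 0.654
finger_force: 0.0
time_s: 6.77
tcp_pos: [0.4653, -0.3043, 0.0158]
tcp_rot: [0.0, 0.703, 0.711, 0.0]
ft_force: [-0.2, -0.1, 0.4]
opening: 0.652
finger_force: 0.0
time_s: 7.02
tcp_pos: [0.465, -0.3042, 0.0134]
tcp_rot: [-0.0, 0.703, 0.711, 0.0]
ft_force: [0.3, 0.2, 0.2]
opening: 0.651
finger_force: 0.0
```

No contact at TCP z = 13 mm, so the tips sit higher than stated. I'll keep feeling down in small steps.

```bash
python3 -m crank '[{"x":0,"y":0,"z":0.002,"wx":0,"wy":0,"wz":0},{"x":0,"y":0,"z":0.003,"wx":0,"wy":0,"wz":0},{"x":0,"y":0,"z":0.003,"wx":0,"wy":0,"wz":0}]' | grep -E "pos|ft"
python3 -m crank '[{"x":0,"y":0,"z":0.001,"wx":0,"wy":0,"wz":0},{"x":0,"y":0,"z":0.002,"wx":0,"wy":0,"wz":0},{"x":0,"y":0,"z":0.002,"wx":0,"wy":0,"wz":0}]' | grep -E "pos|ft"
python3 -m crank '[{"x":0,"y":0,"z":0.001,"wx":0,"wy":0,"wz":0},{"x":0,"y":0,"z":0.002,"wx":0,"wy":0,"wz":0},{"x":0,"y":0,"z":0.002,"wx":0,"wy":0,"wz":0}]' | grep -E "pos|ft"
```

```text
tcp_pos: [0.4649, -0.3042, 0.0102]
ft_force: [-0.1, -0.1, -0.4]
tcp_pos: [0.465, -0.3042, 0.0083]
ft_force: [1.0, -0.9, 0.3]
tcp_pos: [0.4649, -0.3042, 0.0063]
ft_force: [-0.3, -0.1, 1.0]
```

```bash
python3 -m crank '[{"x":0,"y":0,"z":0.001,"wx":0,"wy":0,"wz":0},{"x":0,"y":0,"z":0.002,"wx":0,"wy":0,"wz":0},{"x":0,"y":0,"z":0.002,"wx":0,"wy":0,"wz":0}]' | grep -E "pos|ft"
python3 -m crank '[{"x":0,"y":0,"z":0.001,"wx":0,"wy":0,"wz":0},{"x":0,"y":0,"z":0.002,"wx":0,"wy":0,"wz":0},{"x":0,"y":0,"z":0.002,"wx":0,"wy":0,"wz":0}]' | grep -E "pos|ft"
python3 - <<'E'
from h import *
from rig import vision
s=vision.snapshot('wrist'); f=s['frame'][200:480,160:480]; cv2.imwrite('pics/w3.png',cv2.resize(f,None,fx=2,fy=2))
E
```

```text
tcp_pos: [0.465, -0.3042, 0.0043]
ft_force: [-0.3, 0.3, 0.6]
tcp_pos: [0.4649, -0.3042, 0.0023]
ft_force: [-0.0, 0.3, -0.3]
```

View pics/w3.png

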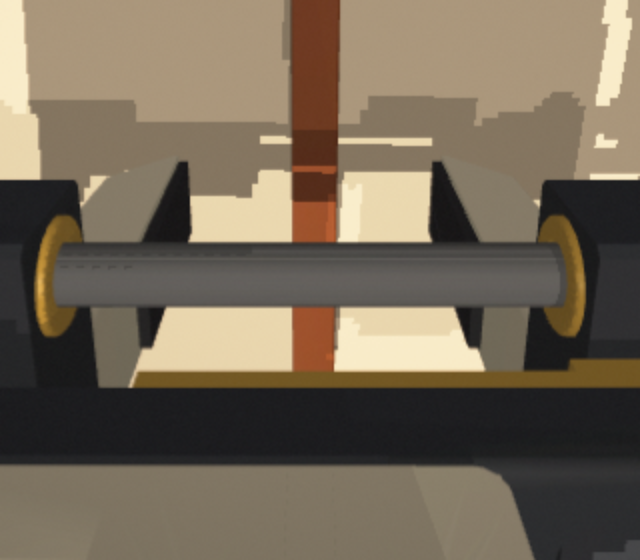

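The crop shows the bar between the open pads, with pad tips at crop row 160 and finger shadows still separate, so the tips are still above the bench. Continuing down.

```bash
python3 -m crank '[{"x":0,"y":0,"z":0.002,"wx":0,"wy":0,"wz":0},{"x":0,"y":0,"z":0.004,"wx":0,"wy":0,"wz":0},{"x":0,"y":0,"z":0.004,"wx":0,"wy":0,"wz":0}]' | grep -E "pos|ft"
python3 -m crank '[{"x":0,"y":0,"z":0.002,"wx":0,"wy":0,"wz":0},{"x":0,"y":0,"z":0.003,"wx":0,"wy":0,"wz":0},{"x":0,"y":0,"z":0.003,"wx":0,"wy":0,"wz":0}]' | grep -E "pos|ft"
python3 -m crank '[{"x":0,"y":0,"z":0.001,"wx":0,"wy":0,"wz":0},{"x":0,"y":0,"z":0.002,"wx":0,"wy":0,"wz":0},{"x":0,"y":0,"z":0.002,"wx":0,"wy":0,"wz":0}]' | grep -E "pos|ft"
```

```text
tcp_pos: [0.4649, -0.3041, -0.0019]
ft_force: [0.1, -0.5, -0.2]
tcp_pos: [0.4649, -0.3041, -0.0048]
ft_force: [0.6, -0.8, 0.4]
tcp_pos: [0.4649, -0.3042, -0.0067]
ft_force: [0.0, 0.4, 0.6]
```

```bash
python3 -c "
from rig import robot
import numpy as np
o=robot.get_obs(); print(np.round(o['joint_torque'],2),o['ft_force'],o['time_s'])"
```

```text
[ 8.000e-02 -6.267e+01  1.340e+01 -1.759e+01 -2.000e-02  4.000e-02
  3.000e-02] [0.0243789  0.3567885  0.58191852] 9.0667
```

```bash
for i in 1 2 3; do :; done; python3 -m crank '[{"x":0,"y":0,"z":0.002,"wx":0,"wy":0,"wz":0},{"x":0,"y":0,"z":0.003,"wx":0,"wy":0,"wz":0},{"x":0,"y":0,"z":0.003,"wx":0,"wy":0,"wz":0}]' | grep -E "pos|ft"
python3 -m crank '[{"x":0,"y":0,"z":0.001,"wx":0,"wy":0,"wz":0},{"x":0,"y":0,"z":0.002,"wx":0,"wy":0,"wz":0},{"x":0,"y":0,"z":0.002,"wx":0,"wy":0,"wz":0}]' | grep -E "pos|ft"
python3 -m crank '[{"x":0,"y":0,"z":0.001,"wx":0,"wy":0,"wz":0},{"x":0,"y":0,"z":0.002,"wx":0,"wy":0,"wz":0},{"x":0,"y":0,"z":0.002,"wx":0,"wy":0,"wz":0}]' | grep -E "pos|ft"
python3 - <<'E'
from h import *
from rig import vision
ims=[]
s=vision.snapshot('scene'); x,y=proj(s,[[.465,-.304,.03]])[0].astype(int); a=cv2.resize(s['frame'][y-60:y+40,x-50:x+50],(390,390),interpolation=cv2.INTER_CUBIC)
s=vision.snapshot('wrist'); b=cv2.resize(s['frame'][230:400,220:410],(436,390))
cv2.imwrite('pics/w4.png',np.hstack([a,b[:,:400]]))
E
```

```text
tcp_pos: [0.4649, -0.3041, -0.0098]
ft_force: [0.3, 1.1, -0.8]
tcp_pos: [0.465, -0.3042, -0.0117]
ft_force: [-0.2, 0.4, 0.4]
tcp_pos: [0.4649, -0.3042, -0.0137]
ft_force: [0.2, -0.1, -0.9]
```

View pics/w4.png

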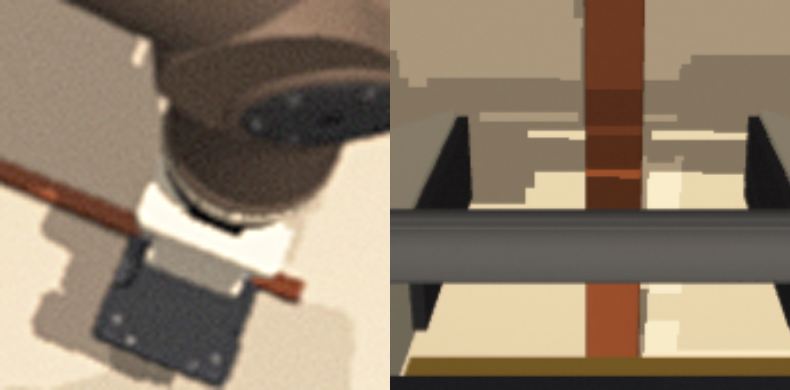

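The scene half shows the gripper straddling the bar. In the wrist half the pads, with tips at crop row 118, are close to bar-top depth, judging by the gap-to-width ratio. A few more millimetres down.

```bash
python3 -m crank '[{"x":0,"y":0,"z":0.001,"wx":0,"wy":0,"wz":0},{"x":0,"y":0,"z":0.002,"wx":0,"wy":0,"wz":0},{"x":0,"y":0,"z":0.002,"wx":0,"wy":0,"wz":0}]' | grep -E "pos|ft"
python3 -m crank '[{"x":0,"y":0,"z":0.001,"wx":0,"wy":0,"wz":0},{"x":0,"y":0,"z":0.002,"wx":0,"wy":0,"wz":0},{"x":0,"y":0,"z":0.002,"wx":0,"wy":0,"wz":0}]' | grep -E "pos|ft"
python3 -m crank '[{"x":0,"y":0,"z":0.001,"wx":0,"wy":0,"wz":0},{"x":0,"y":0,"z":0.0015,"wx":0,"wy":0,"wz":0},{"x":0,"y":0,"z":0.0015,"wx":0,"wy":0,"wz":0}]' | grep -E "pos|ft"
```

```text
tcp_pos: [0.4649, -0.3042, -0.0157]
ft_force: [-0.1, -0.7, -0.2]
tcp_pos: [0.4649, -0.3042, -0.0177]
ft_force: [-0.2, 1.4, 0.9]
tcp_pos: [0.4651, -0.3043, -0.0186]
ft_force: [-0.5, 1.1, 6.8]
```

Bench contact at reported TCP z ≈ -18.4 mm, so the real tips are 18 mm above the reported TCP, about 35 mm off the data sheet. I'll back off slightly and grip.

```bash
python3 -m crank '[{"x":0,"y":0,"z":-0.001,"wx":0,"wy":0,"wz":0},{"x":0,"y":0,"z":-0.001,"wx":0,"wy":0,"wz":0},{"x":0,"y":0,"z":-0.001,"wx":0,"wy":0,"wz":0},{"x":0,"y":0,"z":-0.001,"wx":0,"wy":0,"wz":0},{"x":0,"y":0,"z":-0.001,"wx":0,"wy":0,"wz":0},{"x":0,"y":0,"z":-0.001,"wx":0,"wy":0,"wz":0},{"x":0,"y":0,"z":-0.001,"wx":0,"wy":0,"wz":0},{"x":0,"y":0,"z":-0.001,"wx":0,"wy":0,"wz":0},{"x":0,"y":0,"z":-0.001,"wx":0,"wy":0,"wz":0},{"x":0,"y":0,"z":-0.001,"wx":0,"wy":0,"wz":0},{"x":0,"y":0,"z":-0.001,"wx":0,"wy":0,"wz":0}]' 0
```

```text
time_s: 11.58
tcp_pos: [0.4651, -0.3043, -0.0181]
tcp_rot: [0.0, 0.703, 0.711, 0.0]
ft_force: [0.8, 0.5, -0.8]
opening: 0.124
finger_force: 30.0
```

```bash
python3 -m crank '[{"x":0,"y":0,"z":-0.005,"wx":0,"wy":0,"wz":0},{"x":0,"y":0,"z":-0.015,"wx":0,"wy":0,"wz":0},{"x":0,"y":0,"z":-0.03,"wx":0,"wy":0,"wz":0},{"x":0,"y":0,"z":-0.05,"wx":0,"wy":0,"wz":0},{"x":0,"y":0,"z":-0.07,"wx":0,"wy":0,"wz":0},{"x":0,"y":0,"z":-0.1,"wx":0,"wy":0,"wz":0},{"x":0,"y":0,"z":-0.13,"wx":0,"wy":0,"wz":0},{"x":0,"y":0,"z":-0.16,"wx":0,"wy":0,"wz":0},{"x":0,"y":0,"z":-0.19,"wx":0,"wy":0,"wz":0},{"x":0,"y":0,"z":-0.21,"wx":0,"wy":0,"wz":0},{"x":0,"y":0,"z":-0.21,"wx":0,"wy":0,"wz":0},{"x":0,"y":0,"z":-0.21,"wx":0,"wy":0,"wz":0}]'
cat >> h.py <<'E'
def droop(lever,th=None):
    "pose of the held bar from wrist+scene view: front end px vs droop angle"
    from rig import robot,vision
    o=robot.get_obs(); p=np.array(o['tcp_pos']); q=o['tcp_rot']; r=R.from_quat([q[1],q[2],q[3],q[0]]).as_matrix()
    c=p-r[:,2]*.0237
    for n,sat in (('wrist',70),('scene',100),('top',60)):
        s=vision.snapshot(n)
        for b in bars(s,.009,sat): print(n,b[0].tolist())
        for a in (0,4,8,12):
            v=r[:,0]*np.cos(np.radians(a))+r[:,2]*np.sin(np.radians(a)); print('  droop',a,proj(s,[c+v*(.12+lever),c-v*(.12-lever)]).round(1).tolist())
E
python3 -c "
from h import *
droop(.0555)"
```

```text
time_s: 12.58
tcp_pos: [0.4652, -0.3045, 0.1932]
tcp_rot: [0.001, 0.703, 0.711, 0.001]
ft_force: [0.1, 0.4, -3.4]
opening: 0.131
finger_force: 30.0
wrist [[447.3999938964844, 283.0], [462.1000061035156, 44.599998474121094]]
wrist [[315.5, 0.0], [315.5, 321.0]]
  droop 0 [[317.1, -157.1], [316.0, 409.8]]
  droop 4 [[316.9, -129.4], [316.0, 415.9]]
  droop 8 [[316.7, -103.8], [316.1, 421.8]]
  droop 12 [[316.6, -80.1], [316.1, 427.4]]
scene [[332.1000061035156, 256.70001220703125], [401.70001220703125, 284.29998779296875]]
scene [[359.8999938964844, 243.1999969482422], [409.3999938964844, 259.70001220703125]]
  droop 0 [[332.8, 256.2], [452.9, 303.6]]
  droop 4 [[332.9, 258.7], [453.4, 302.8]]
  droop 8 [[333.3, 261.3], [453.7, 302.0]]
  droop 12 [[334.2, 264.0], [453.8, 301.0]]
top [[372.0, 210.5], [451.0, 207.8000030517578]]
  droop 0 [[352.0, 262.3], [468.4, 263.0]]
  droop 4 [[352.0, 262.7], [468.9, 262.9]]
  droop 8 [[352.4, 263.1], [469.2, 262.7]]
  droop 12 [[353.2, 263.4], [469.3, 262.6]]
```

The bar is held level: its front end in the scene view, (332,257), matches about 0-1° droop. Next is staging in front of the port.

Run:
```python
from h import *
for x,z in ((-.2155,.193),(-.2155,.1113)):
    q=port(x,.027,0); go(q[0],q[1],z,112,str(q.round(3)))
```

```text
[ 0.716 -0.05   0.133] shift mm [250.8 254.8  -2.3] turn [ -0.09  -0.08 -21.36] n 8.6
[ 0.716 -0.05   0.133] shift mm [250.7 254.9  79.4] turn [ -0.09  -0.08 -21.36] n 8.8
```

```bash
python3 -m crank '[{"x":0.01,"y":0.01,"z":0,"wx":0,"wy":0,"wz":-1},{"x":0.03,"y":0.03,"z":0,"wx":0,"wy":0,"wz":-3},{"x":0.05,"y":0.05,"z":0,"wx":0,"wy":0,"wz":-5},{"x":0.07,"y":0.07,"z":0,"wx":0,"wy":0,"wz":-7},{"x":0.09,"y":0.09,"z":0,"wx":0,"wy":0,"wz":-9},{"x":0.11,"y":0.11,"z":0,"wx":0,"wy":0,"wz":-11},{"x":0.13,"y":0.13,"z":0,"wx":0,"wy":0,"wz":-13},{"x":0.15,"y":0.15,"z":0,"wx":0,"wy":0,"wz":-15},{"x":0.17,"y":0.175,"z":0,"wx":0,"wy":0,"wz":-17},{"x":0.19,"y":0.195,"z":0,"wx":0,"wy":0,"wz":-19},{"x":0.21,"y":0.215,"z":0,"wx":0,"wy":0,"wz":-20},{"x":0.23,"y":0.235,"z":0,"wx":0,"wy":0,"wz":-21},{"x":0.243,"y":0.248,"z":0,"wx":0,"wy":0,"wz":-21.4},{"x":0.25,"y":0.255,"z":0,"wx":0,"wy":0,"wz":-21.4},{"x":0.25,"y":0.255,"z":0.02,"wx":0,"wy":0,"wz":-21.4},{"x":0.25,"y":0.255,"z":0.04,"wx":0,"wy":0,"wz":-21.4},{"x":0.25,"y":0.255,"z":0.06,"wx":0,"wy":0,"wz":-21.4},{"x":0.25,"y":0.255,"z":0.075,"wx":0,"wy":0,"wz":-21.4},{"x":0.25,"y":0.255,"z":0.079,"wx":0,"wy":0,"wz":-21.4},{"x":0.25,"y":0.255,"z":0.079,"wx":0,"wy":0,"wz":-21.4}]'
python3 - <<'E'
from h import *
droop(.0555)
from rig import vision
ims=[]
for n in('scene','top'):
    s=vision.snapshot(n); x,y=proj(s,[port(-.08,0,0)])[0].astype(int)
    f=s['frame'].copy()
    for lat in (.027,-.027):
        for k in (-.2,0): 
            u=proj(s,[port(k,lat,-.006)])[0].astype(int); 
    x0=max(0,x-70);y0=max(0,y-90)
    ims.append(cv2.resize(f[y0:y0+195,x0:x0+130],(390,585),interpolation=cv2.INTER_CUBIC))
    print(n,x0,y0)
cv2.imwrite('pics/st.png',np.hstack(ims))
E
```

```text
time_s: 14.4
tcp_pos: [0.7157, -0.0515, 0.111]
tcp_rot: [-0.002, 0.559, 0.829, -0.001]
ft_force: [-0.1, -0.7, -2.4]
opening: 0.123
finger_force: 30.0
wrist [[315.5, 0.0], [315.5, 321.0]]
  droop 0 [[316.9, -156.1], [315.9, 410.3]]
  droop 4 [[316.7, -128.5], [315.9, 416.4]]
  droop 8 [[316.6, -103.0], [316.0, 422.2]]
  droop 12 [[316.4, -79.3], [316.0, 427.9]]
scene [[359.5, 242.6999969482422], [459.3999938964844, 276.0]]
scene [[265.8999938964844, 158.10000610351562], [331.0, 159.8000030517578]]
  droop 0 [[265.4, 158.5], [374.0, 161.7]]
  droop 4 [[266.0, 161.4], [374.1, 160.6]]
  droop 8 [[267.0, 164.3], [374.0, 159.5]]
  droop 12 [[268.3, 167.2], [373.9, 158.4]]
top [[355.8999938964844, 212.0], [451.0, 206.8000030517578]]
  droop 0 [[245.5, 180.3], [344.5, 143.0]]
  droop 4 [[246.6, 181.5], [344.5, 142.4]]
  droop 8 [[247.9, 182.4], [344.4, 141.9]]
  droop 12 [[249.6, 183.2], [344.1, 141.5]]
scene 213 58
top 187 73
```

View pics/st.png

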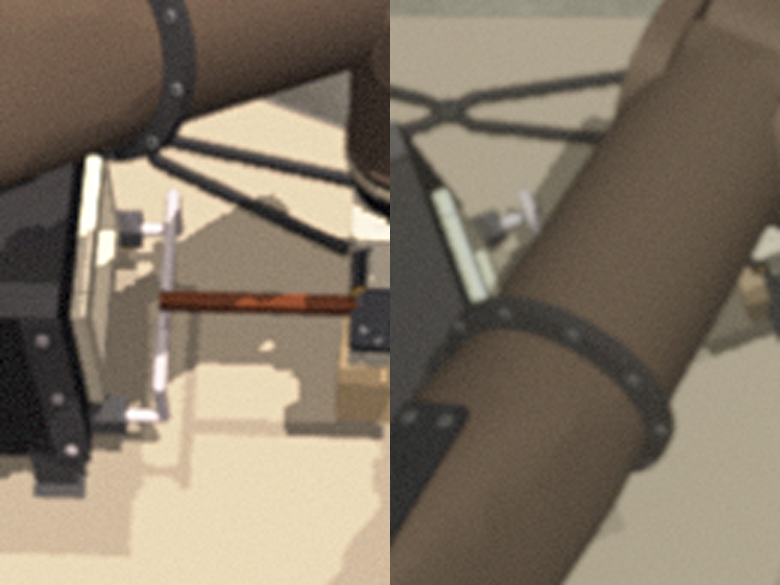

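Staging picture: the bar is level with its front end at crop (163,300), just above the rest crossbar and in line with the port. The forearm passes over the forge's front side, so I'll triangulate it before going in.

Run:
```python
from h import *; import pickle
d=pickle.load(open('v0.pkl','rb'))
S=[(170,15),(178,90),(152,143)]; T=[(505,313),(573,335),(632,380),(657,428)]
sp=[(213+a/3,58+b/3) for a,b in S]; tp=[(187+(a-390)/3,73+b/3) for a,b in T]
c1,d1=ray(d['scene'],sp); c2,d2=ray(d['top'],tp)
for i in range(3):
  for j in range(4):
    A=np.c_[d1[i],-d2[j]]; k=np.linalg.lstsq(A,c2-c1,rcond=None)[0]; p,q=c1+k[0]*d1[i],c2+k[1]*d2[j]
    g=np.linalg.norm(p-q)
    if g<.02: print(i,j,((p+q)/2).round(3),round(g,4),'port',inport((p+q)/2).round(3))
for n,pts in (('top',[(105,115),(45,140)]),('scene',[(168,22),(107,25)])):
    for p in plane(d[n],pts,.41): print(n,'burner',inport(p).round(3))
```

```text
0 1 [0.547 0.023 0.597] 0.0148 port [-0.084  0.157  0.464]
0 2 [ 0.514 -0.004  0.644] 0.0003 port [-0.098  0.197  0.511]
0 3 [ 0.488 -0.02   0.678] 0.0004 port [-0.102  0.227  0.545]
1 1 [0.565 0.035 0.514] 0.0178 port [-0.08   0.136  0.381]
1 2 [0.527 0.004 0.572] 0.0016 port [-0.095  0.182  0.439]
1 3 [ 0.498 -0.013  0.615] 0.0017 port [-0.1    0.216  0.482]
2 1 [0.575 0.053 0.447] 0.0027 port [-0.067  0.119  0.314]
2 2 [0.533 0.017 0.518] 0.0133 port [-0.085  0.171  0.385]
2 3 [ 0.502 -0.002  0.566] 0.0123 port [-0.091  0.208  0.433]
top burner [ 0.134 -0.103  0.277]
top burner [ 0.25  -0.1    0.277]
scene burner [ 0.136 -0.105  0.277]
scene burner [ 0.256 -0.098  0.277]
```

Run:
```python
from h import *
from rig import robot
print(inport(robot.get_obs()['tcp_pos']).round(4))
q=port(-.0835,.027,0); go(q[0],q[1],.1113,112); go(q[0],q[1],.098,112)
```

```text
[-0.2178  0.0261 -0.0187]
 shift mm [134.3  -0.8   2.9] turn [0.1  0.05 0.03] n 3.2
 shift mm [134.4  -0.8  16.2] turn [0.1  0.05 0.03] n 3.2
```

```bash
python3 -m crank '[{"x":0.006,"y":0,"z":0,"wx":0,"wy":0,"wz":0},{"x":0.018,"y":0,"z":0,"wx":0,"wy":0,"wz":0},{"x":0.034,"y":0,"z":0,"wx":0,"wy":0,"wz":0},{"x":0.05,"y":0,"z":0,"wx":0,"wy":0,"wz":0},{"x":0.066,"y":0,"z":0,"wx":0,"wy":0,"wz":0},{"x":0.082,"y":0,"z":0,"wx":0,"wy":0,"wz":0},{"x":0.098,"y":0,"z":0,"wx":0,"wy":0,"wz":0},{"x":0.112,"y":0,"z":0,"wx":0,"wy":0,"wz":0},{"x":0.124,"y":0,"z":0,"wx":0,"wy":0,"wz":0},{"x":0.131,"y":0,"z":0,"wx":0,"wy":0,"wz":0},{"x":0.134,"y":0,"z":0,"wx":0,"wy":0,"wz":0},{"x":0.134,"y":0,"z":0,"wx":0,"wy":0,"wz":0}]'
python3 -m crank '[{"x":0,"y":0,"z":0.003,"wx":0,"wy":0,"wz":0},{"x":0,"y":0,"z":0.006,"wx":0,"wy":0,"wz":0},{"x":0,"y":0,"z":0.009,"wx":0,"wy":0,"wz":0},{"x":0,"y":0,"z":0.009,"wx":0,"wy":0,"wz":0}]'
```

```text
time_s: 15.65
tcp_pos: [0.6668, 0.0736, 0.113]
tcp_rot: [-0.0, 0.559, 0.83, 0.0]
ft_force: [0.7, -0.5, -3.0]
opening: 0.124
finger_force: 30.0
time_s: 15.98
tcp_pos: [0.6665, 0.0719, 0.103]
tcp_rot: [-0.0, 0.559, 0.829, -0.001]
ft_force: [0.1, -0.4, -2.8]
opening: 0.127
finger_force: 30.0
```

```bash
python3 -m crank '[{"x":0,"y":0,"z":0.001,"wx":0,"wy":0,"wz":0},{"x":0,"y":0,"z":0.002,"wx":0,"wy":0,"wz":0},{"x":0,"y":0,"z":0.002,"wx":0,"wy":0,"wz":0}]' | grep -E "pos|ft"; python3 -m crank '[{"x":0,"y":0,"z":0.001,"wx":0,"wy":0,"wz":0},{"x":0,"y":0,"z":0.001,"wx":0,"wy":0,"wz":0},{"x":0,"y":0,"z":0.001,"wx":0,"wy":0,"wz":0}]' | grep -E "pos|ft"; python3 -c "
from h import *
droop(.0555)" | head -20
```

```text
tcp_pos: [0.6669, 0.0726, 0.1018]
ft_force: [0.6, -0.0, -1.0]
tcp_pos: [0.6669, 0.0728, 0.101]
ft_force: [-0.4, 0.1, -2.7]
wrist [[315.0, 108.0], [315.0, 321.0]]
  droop 0 [[317.0, -156.0], [316.0, 410.4]]
  droop 4 [[316.8, -128.4], [316.0, 416.5]]
  droop 8 [[316.6, -102.9], [316.0, 422.3]]
  droop 12 [[316.5, -79.2], [316.1, 428.0]]
scene [[359.5, 242.6999969482422], [459.3999938964844, 276.0]]
  droop 0 [[206.5, 159.0], [313.5, 161.7]]
  droop 4 [[207.6, 161.9], [313.4, 160.6]]
  droop 8 [[209.0, 164.8], [313.2, 159.6]]
  droop 12 [[210.8, 167.5], [312.9, 158.5]]
  droop 0 [[191.2, 201.7], [289.7, 164.3]]
  droop 4 [[192.8, 202.6], [289.5, 163.8]]
  droop 8 [[194.6, 203.3], [289.1, 163.4]]
  droop 12 [[196.8, 203.9], [288.6, 163.0]]
```

```bash
for k in 1; do python3 -m crank '[{"x":0,"y":0,"z":0.001,"wx":0,"wy":0,"wz":0},{"x":0,"y":0,"z":0.002,"wx":0,"wy":0,"wz":0},{"x":0,"y":0,"z":0.002,"wx":0,"wy":0,"wz":0}]' | grep -E "pos|ft"; done; python3 -m crank '[{"x":0,"y":0,"z":0.001,"wx":0,"wy":0,"wz":0},{"x":0,"y":0,"z":0.001,"wx":0,"wy":0,"wz":0},{"x":0,"y":0,"z":0.001,"wx":0,"wy":0,"wz":0}]' | grep -E "pos|ft"; python3 -m crank '[{"x":0,"y":0,"z":0.001,"wx":0,"wy":0,"wz":0},{"x":0,"y":0,"z":0.001,"wx":0,"wy":0,"wz":0},{"x":0,"y":0,"z":0.001,"wx":0,"wy":0,"wz":0}]' | grep -E "pos|ft"
```

```text
tcp_pos: [0.6668, 0.0728, 0.0987]
ft_force: [0.5, 0.1, -3.1]
tcp_pos: [0.6669, 0.0728, 0.098]
ft_force: [-0.2, -0.2, -2.1]
tcp_pos: [0.667, 0.0727, 0.097]
ft_force: [-0.6, -0.2, -1.4]
```

```bash
python3 -m crank '[{"x":0,"y":0,"z":0.001,"wx":0,"wy":0,"wz":0},{"x":0,"y":0,"z":0.001,"wx":0,"wy":0,"wz":0},{"x":0,"y":0,"z":0.001,"wx":0,"wy":0,"wz":0}]' | grep -E "pos|ft"; python3 -m crank '[{"x":0,"y":0,"z":0,"wx":0,"wy":0,"wz":0},{"x":0,"y":0,"z":0,"wx":0,"wy":0,"wz":0},{"x":0,"y":0,"z":0,"wx":0,"wy":0,"wz":0},{"x":0,"y":0,"z":0,"wx":0,"wy":0,"wz":0},{"x":0,"y":0,"z":0,"wx":0,"wy":0,"wz":0}]' 0.032
```

```text
tcp_pos: [0.6671, 0.0728, 0.0965]
ft_force: [-0.8, -0.1, 4.4]
time_s: 18.05
tcp_pos: [0.6669, 0.0728, 0.0958]
tcp_rot: [-0.0, 0.559, 0.829, -0.0]
ft_force: [-0.1, 0.4, -0.9]
opening: 0.343
finger_force: 0.0
```

```bash
python3 -m crank '[{"x":0,"y":0,"z":-0.01,"wx":0,"wy":0,"wz":0},{"x":0,"y":0,"z":-0.03,"wx":0,"wy":0,"wz":0},{"x":0,"y":0,"z":-0.06,"wx":0,"wy":0,"wz":0},{"x":-0.03,"y":0,"z":-0.08,"wx":0,"wy":0,"wz":0},{"x":-0.06,"y":0,"z":-0.08,"wx":0,"wy":0,"wz":0},{"x":-0.1,"y":0,"z":-0.08,"wx":0,"wy":0,"wz":0},{"x":-0.14,"y":0,"z":-0.08,"wx":0,"wy":0,"wz":0},{"x":-0.14,"y":0,"z":-0.08,"wx":0,"wy":0,"wz":0}]' 0.032 | grep pos
python3 - <<'E'
from h import *
from rig import vision
for n,sat in (('wrist',70),('scene',90),('top',60)):
    s=vision.snapshot(n)
    for z in (.121,.009):
        for b in bars(s,z,sat): print(n,z,b[0].round().tolist(),b[1].round(4),round(b[2],1),round(b[3],3),'inport',inport(b[1]).round(3))
go(.6126,-.3169,.07,93.7)
E
```

```text
tcp_pos: [0.7199, -0.0687, 0.1776]
scene 0.121 [[359.0, 243.0], [459.0, 276.0]] [ 0.5584 -0.2623  0.121 ] -86.2 0.218 inport [-0.353  0.253 -0.012]
scene 0.121 [[244.0, 161.0], [313.0, 162.0]] [0.6612 0.0855 0.121 ] -67.4 0.155 inport [-0.069  0.027 -0.012]
scene 0.009 [[359.0, 243.0], [459.0, 276.0]] [ 0.6082 -0.2611  0.009 ] -86.2 0.239 inport [-0.371  0.206 -0.124]
scene 0.009 [[244.0, 161.0], [313.0, 162.0]] [0.7212 0.1212 0.009 ] -67.4 0.17 inport [-0.059 -0.042 -0.124]
 shift mm [-200.4 -196.1  106.3] turn [ 1.000e-02 -1.000e-02  1.826e+01] n 7.2
```

Bar one is seated: the scene mask (244,161)-(313,162) puts its centre at x ≈ -27 mm, y ≈ +27 mm, yaw within 1°. Going for the second bar.

```bash
python3 -m crank '[{"x":-0.02,"y":-0.02,"z":0,"wx":0,"wy":0,"wz":3},{"x":-0.05,"y":-0.05,"z":0,"wx":0,"wy":0,"wz":6},{"x":-0.075,"y":-0.075,"z":0,"wx":0,"wy":0,"wz":9},{"x":-0.1,"y":-0.1,"z":0,"wx":0,"wy":0,"wz":12},{"x":-0.125,"y":-0.125,"z":0,"wx":0,"wy":0,"wz":15},{"x":-0.15,"y":-0.15,"z":0,"wx":0,"wy":0,"wz":18.3},{"x":-0.175,"y":-0.175,"z":0.02,"wx":0,"wy":0,"wz":18.3},{"x":-0.2,"y":-0.196,"z":0.05,"wx":0,"wy":0,"wz":18.3},{"x":-0.2,"y":-0.196,"z":0.08,"wx":0,"wy":0,"wz":18.3},{"x":-0.2,"y":-0.196,"z":0.1,"wx":0,"wy":0,"wz":18.3},{"x":-0.2,"y":-0.196,"z":0.106,"wx":0,"wy":0,"wz":18.3},{"x":-0.2,"y":-0.196,"z":0.106,"wx":0,"wy":0,"wz":18.3}]' 0.06 | grep pos
python3 - <<'E'
from h import *
from rig import vision
s=vision.snapshot('wrist')
for b in bars(s,.009,70): print(b[0].round().tolist(),b[1].round(4),round(b[2],1),round(b[3],3))
go(.6126,-.3169,-.010,93.7)
E
```

```text
tcp_pos: [0.6128, -0.3133, 0.0685]
[[318.0, 0.0], [318.0, 321.0]] [ 0.6105 -0.2636  0.009 ] -86.0 0.213
 shift mm [-2.8 -1.2 80.2] turn [-0.01 -0.05  0.18] n 1.9
```

```bash
python3 -m crank '[{"x":-0.003,"y":0,"z":0.03,"wx":0,"wy":0,"wz":0},{"x":-0.003,"y":0,"z":0.055,"wx":0,"wy":0,"wz":0},{"x":-0.003,"y":0,"z":0.07,"wx":0,"wy":0,"wz":0},{"x":-0.003,"y":0,"z":0.08,"wx":0,"wy":0,"wz":0},{"x":-0.003,"y":0,"z":0.084,"wx":0,"wy":0,"wz":0},{"x":-0.003,"y":0,"z":0.085,"wx":0,"wy":0,"wz":0},{"x":-0.003,"y":0,"z":0.085,"wx":0,"wy":0,"wz":0}]' | grep -E "pos|ft"
```

```text
tcp_pos: [0.6137, -0.3193, -0.0139]
ft_force: [0.1, -0.4, 0.1]
```

```bash
python3 -m crank '[{"x":0,"y":0,"z":0.001,"wx":0,"wy":0,"wz":0},{"x":0,"y":0,"z":0.002,"wx":0,"wy":0,"wz":0},{"x":0,"y":0,"z":0.002,"wx":0,"wy":0,"wz":0}]' | grep -E "pos|ft"; python3 -m crank '[{"x":0,"y":0,"z":0,"wx":0,"wy":0,"wz":0},{"x":0,"y":0,"z":0,"wx":0,"wy":0,"wz":0}]' | grep -E "pos|ft"
```

```text
tcp_pos: [0.6133, -0.3191, -0.0165]
ft_force: [-0.1, -0.1, 0.5]
tcp_pos: [0.6131, -0.3189, -0.0168]
ft_force: [-0.7, -0.2, -0.7]
```

```bash
python3 -m crank '[{"x":0,"y":0,"z":0.001,"wx":0,"wy":0,"wz":0},{"x":0,"y":0,"z":0.001,"wx":0,"wy":0,"wz":0},{"x":0,"y":0,"z":0.001,"wx":0,"wy":0,"wz":0},{"x":0,"y":0,"z":0.001,"wx":0,"wy":0,"wz":0},{"x":0,"y":0,"z":0.001,"wx":0,"wy":0,"wz":0},{"x":0,"y":0,"z":0.001,"wx":0,"wy":0,"wz":0},{"x":0,"y":0,"z":0.001,"wx":0,"wy":0,"wz":0},{"x":0,"y":0,"z":0.001,"wx":0,"wy":0,"wz":0},{"x":0,"y":0,"z":0.001,"wx":0,"wy":0,"wz":0},{"x":0,"y":0,"z":0.001,"wx":0,"wy":0,"wz":0},{"x":0,"y":0,"z":0.001,"wx":0,"wy":0,"wz":0}]' 0
```

```text
time_s: 21.83
tcp_pos: [0.6132, -0.3189, -0.018]
tcp_rot: [0.0, 0.684, 0.73, 0.0]
ft_force: [0.8, 0.8, -0.4]
opening: 0.122
finger_force: 30.0
```

```bash
python3 -m crank '[{"x":0,"y":0,"z":-0.005,"wx":0,"wy":0,"wz":0},{"x":0,"y":0,"z":-0.015,"wx":0,"wy":0,"wz":0},{"x":0,"y":0,"z":-0.03,"wx":0,"wy":0,"wz":0},{"x":0,"y":0,"z":-0.05,"wx":0,"wy":0,"wz":0},{"x":0,"y":0,"z":-0.07,"wx":0,"wy":0,"wz":0},{"x":0,"y":0,"z":-0.1,"wx":0,"wy":0,"wz":0},{"x":0,"y":0,"z":-0.13,"wx":0,"wy":0,"wz":0},{"x":0,"y":0,"z":-0.16,"wx":0,"wy":0,"wz":0},{"x":0,"y":0,"z":-0.19,"wx":0,"wy":0,"wz":0},{"x":0,"y":0,"z":-0.21,"wx":0,"wy":0,"wz":0},{"x":0,"y":0,"z":-0.21,"wx":0,"wy":0,"wz":0},{"x":0,"y":0,"z":-0.21,"wx":0,"wy":0,"wz":0}]'
python3 - <<'E'
from h import *
droop(.0575)
q=port(-.2175,-.027,0)
go(q[0],q[1],.192,112,str(q.round(3)))
go(q[0],q[1],.1125,112)
E
```

```text
time_s: 22.83
tcp_pos: [0.6133, -0.3196, 0.1941]
tcp_rot: [0.001, 0.684, 0.73, 0.001]
ft_force: [-0.3, 0.6, -4.0]
opening: 0.124
finger_force: 30.0
wrist [[315.5, 321.0], [315.5, 0.0]]
  droop 0 [[317.0, -164.2], [316.0, 406.9]]
  droop 4 [[316.8, -135.5], [316.0, 412.7]]
  droop 8 [[316.7, -109.1], [316.1, 418.3]]
  droop 12 [[316.5, -84.6], [316.1, 423.7]]
scene [[366.1000061035156, 200.8000030517578], [438.79998779296875, 223.5]]
  droop 0 [[366.7, 199.5], [484.0, 237.6]]
  droop 4 [[366.4, 202.5], [484.5, 236.7]]
  droop 8 [[366.6, 205.5], [484.9, 235.7]]
  droop 12 [[367.1, 208.6], [485.1, 234.6]]
top [[227.89999389648438, 187.8000030517578], [288.0, 165.0]]
  droop 0 [[359.3, 196.2], [473.9, 190.7]]
  droop 4 [[359.2, 197.3], [474.4, 190.3]]
  droop 8 [[359.6, 198.3], [474.7, 189.9]]
  droop 12 [[360.3, 199.3], [474.9, 189.6]]
[ 0.767 -0.032  0.133] shift mm [276.  173.1  -1.2] turn [ -0.09  -0.1  -18.26] n 7.8
 shift mm [275.9 173.2  78.3] turn [ -0.09  -0.1  -18.26] n 8.0
```

```bash
python3 -m crank '[{"x":0.01,"y":0.006,"z":0,"wx":0,"wy":0,"wz":-1},{"x":0.03,"y":0.02,"z":0,"wx":0,"wy":0,"wz":-3},{"x":0.05,"y":0.033,"z":0,"wx":0,"wy":0,"wz":-5},{"x":0.075,"y":0.05,"z":0,"wx":0,"wy":0,"wz":-7},{"x":0.1,"y":0.066,"z":0,"wx":0,"wy":0,"wz":-9},{"x":0.125,"y":0.083,"z":0,"wx":0,"wy":0,"wz":-11},{"x":0.15,"y":0.1,"z":0,"wx":0,"wy":0,"wz":-13},{"x":0.175,"y":0.115,"z":0,"wx":0,"wy":0,"wz":-15},{"x":0.2,"y":0.13,"z":0,"wx":0,"wy":0,"wz":-17},{"x":0.225,"y":0.145,"z":0,"wx":0,"wy":0,"wz":-18.3},{"x":0.245,"y":0.158,"z":0,"wx":0,"wy":0,"wz":-18.3},{"x":0.262,"y":0.168,"z":0,"wx":0,"wy":0,"wz":-18.3},{"x":0.272,"y":0.173,"z":0,"wx":0,"wy":0,"wz":-18.3},{"x":0.276,"y":0.173,"z":0.02,"wx":0,"wy":0,"wz":-18.3},{"x":0.276,"y":0.173,"z":0.04,"wx":0,"wy":0,"wz":-18.3},{"x":0.276,"y":0.173,"z":0.06,"wx":0,"wy":0,"wz":-18.3},{"x":0.276,"y":0.173,"z":0.074,"wx":0,"wy":0,"wz":-18.3},{"x":0.276,"y":0.173,"z":0.078,"wx":0,"wy":0,"wz":-18.3},{"x":0.276,"y":0.173,"z":0.078,"wx":0,"wy":0,"wz":-18.3}]'
python3 - <<'E'
from h import *
from rig import robot
droop(.0575)
print(inport(robot.get_obs()['tcp_pos']).round(4))
q=port(-.0855,-.027,0)
go(q[0],q[1],.113,112)
E
```

```text
time_s: 24.57
tcp_pos: [0.7666, -0.0322, 0.1123]
tcp_rot: [-0.001, 0.559, 0.829, -0.001]
ft_force: [0.2, -0.9, -2.1]
opening: 0.127
finger_force: 30.0
wrist [[315.5, 0.0], [315.5, 321.0]]
wrist [[202.0, -0.30000001192092896], [214.60000610351562, 150.89999389648438]]
  droop 0 [[317.0, -163.3], [316.0, 407.3]]
  droop 4 [[316.8, -134.7], [316.0, 413.1]]
  droop 8 [[316.6, -108.3], [316.0, 418.7]]
  droop 12 [[316.5, -83.9], [316.0, 424.1]]
scene [[244.0, 161.0], [313.0, 162.8000030517578]]
scene [[268.0, 138.5], [332.0, 138.5]]
  droop 0 [[266.7, 137.6], [373.4, 140.7]]
  droop 4 [[267.3, 140.7], [373.5, 139.6]]
  droop 8 [[268.3, 143.8], [373.5, 138.5]]
  droop 12 [[269.6, 146.7], [373.3, 137.4]]
  droop 0 [[237.0, 158.5], [335.6, 121.3]]
  droop 4 [[238.1, 159.8], [335.5, 120.7]]
  droop 8 [[239.5, 161.0], [335.3, 120.1]]
  droop 12 [[241.3, 162.0], [335.0, 119.6]]
[-0.2191 -0.0278 -0.0176]
 shift mm [133.6  -0.8   2.3] turn [0.09 0.06 0.03] n 3.2
```

```bash
python3 -m crank '[{"x":0.006,"y":0,"z":-0.002,"wx":0,"wy":0,"wz":0},{"x":0.018,"y":0,"z":-0.003,"wx":0,"wy":0,"wz":0},{"x":0.034,"y":0,"z":-0.003,"wx":0,"wy":0,"wz":0},{"x":0.05,"y":0,"z":-0.003,"wx":0,"wy":0,"wz":0},{"x":0.066,"y":0,"z":-0.003,"wx":0,"wy":0,"wz":0},{"x":0.082,"y":0,"z":-0.003,"wx":0,"wy":0,"wz":0},{"x":0.098,"y":0,"z":-0.003,"wx":0,"wy":0,"wz":0},{"x":0.112,"y":0,"z":-0.003,"wx":0,"wy":0,"wz":0},{"x":0.124,"y":0,"z":-0.003,"wx":0,"wy":0,"wz":0},{"x":0.131,"y":0,"z":-0.003,"wx":0,"wy":0,"wz":0},{"x":0.134,"y":0,"z":-0.003,"wx":0,"wy":0,"wz":0},{"x":0.134,"y":0,"z":-0.003,"wx":0,"wy":0,"wz":0}]' | grep -E "pos|ft"
python3 -m crank '[{"x":0,"y":0,"z":0.003,"wx":0,"wy":0,"wz":0},{"x":0,"y":0,"z":0.006,"wx":0,"wy":0,"wz":0},{"x":0,"y":0,"z":0.009,"wx":0,"wy":0,"wz":0},{"x":0,"y":0,"z":0.012,"wx":0,"wy":0,"wz":0},{"x":0,"y":0,"z":0.014,"wx":0,"wy":0,"wz":0},{"x":0,"y":0,"z":0.014,"wx":0,"wy":0,"wz":0}]' | grep -E "pos|ft"
```

```text
tcp_pos: [0.7172, 0.0928, 0.1171]
ft_force: [0.6, -0.0, -3.2]
tcp_pos: [0.717, 0.0917, 0.1022]
ft_force: [-0.1, 0.9, -2.6]
```

```bash
python3 -m crank '[{"x":0,"y":0,"z":0.001,"wx":0,"wy":0,"wz":0},{"x":0,"y":0,"z":0.002,"wx":0,"wy":0,"wz":0},{"x":0,"y":0,"z":0.002,"wx":0,"wy":0,"wz":0}]' | grep -E "pos|ft"; python3 -m crank '[{"x":0,"y":0,"z":0.001,"wx":0,"wy":0,"wz":0},{"x":0,"y":0,"z":0.001,"wx":0,"wy":0,"wz":0},{"x":0,"y":0,"z":0.001,"wx":0,"wy":0,"wz":0}]' | grep -E "pos|ft"
```

```text
tcp_pos: [0.7173, 0.092, 0.1009]
ft_force: [0.4, -0.3, -3.1]
tcp_pos: [0.7173, 0.0921, 0.1]
ft_force: [-0.7, -0.2, -3.2]
```

```bash
python3 -m crank '[{"x":0,"y":0,"z":0.001,"wx":0,"wy":0,"wz":0},{"x":0,"y":0,"z":0.002,"wx":0,"wy":0,"wz":0},{"x":0,"y":0,"z":0.002,"wx":0,"wy":0,"wz":0}]' | grep -E "pos|ft"; python3 -m crank '[{"x":0,"y":0,"z":0.001,"wx":0,"wy":0,"wz":0},{"x":0,"y":0,"z":0.0015,"wx":0,"wy":0,"wz":0},{"x":0,"y":0,"z":0.0015,"wx":0,"wy":0,"wz":0}]' | grep -E "pos|ft"
```

```text
tcp_pos: [0.7173, 0.092, 0.0978]
ft_force: [0.3, 0.9, -1.9]
tcp_pos: [0.7176, 0.092, 0.0968]
ft_force: [-0.9, -0.5, 0.8]
```

Force has gone from -3 to about 0 N, so the bar is resting. Releasing with a small opening, then lifting and backing away.

```bash
python3 -m crank '[{"x":0,"y":0,"z":0,"wx":0,"wy":0,"wz":0},{"x":0,"y":0,"z":0,"wx":0,"wy":0,"wz":0},{"x":0,"y":0,"z":0,"wx":0,"wy":0,"wz":0},{"x":0,"y":0,"z":0,"wx":0,"wy":0,"wz":0},{"x":0,"y":0,"z":0,"wx":0,"wy":0,"wz":0}]' 0.032 | grep -E "ft|open"
python3 -m crank '[{"x":0,"y":0,"z":-0.01,"wx":0,"wy":0,"wz":0},{"x":0,"y":0,"z":-0.03,"wx":0,"wy":0,"wz":0},{"x":0,"y":0,"z":-0.06,"wx":0,"wy":0,"wz":0},{"x":-0.03,"y":0,"z":-0.08,"wx":0,"wy":0,"wz":0},{"x":-0.07,"y":0,"z":-0.1,"wx":0,"wy":0,"wz":0},{"x":-0.11,"y":0,"z":-0.1,"wx":0,"wy":0,"wz":0},{"x":-0.15,"y":0,"z":-0.1,"wx":0,"wy":0,"wz":0},{"x":-0.19,"y":0,"z":-0.1,"wx":0,"wy":0,"wz":0},{"x":-0.22,"y":0,"z":-0.1,"wx":0,"wy":0,"wz":0},{"x":-0.22,"y":0,"z":-0.1,"wx":0,"wy":0,"wz":0}]' 0.032 | grep -E "time|pos"
python3 - <<'E'
from h import *
from rig import vision
ims=[]
for n,sat in (('scene',90),('top',60)):
    s=vision.snapshot(n)
    for b in bars(s,.121,sat): print(n,b[0].round().tolist(),'inport',inport(b[1]).round(3),round(b[2],1),'len',round(b[3],3))
    x,y=proj(s,[port(-.08,0,0)])[0].astype(int); x0=max(0,x-70);y0=max(0,y-90)
    ims.append(cv2.resize(s['frame'][y0:y0+195,x0:x0+130],(390,585),interpolation=cv2.INTER_CUBIC))
cv2.imwrite('pics/end.png',np.hstack(ims))
E
```

```text
ft_force: [-1.0, -1.2, -0.5]
opening: 0.344
time_s: 28.47
tcp_pos: [0.7992, -0.1225, 0.1968]
scene [[244.0, 161.0], [313.0, 163.0]] inport [-0.069  0.028 -0.012] -67.8 len 0.155
scene [[245.0, 140.0], [313.0, 142.0]] inport [-0.067 -0.027 -0.012] -68.4 len 0.155
```

View pics/end.png

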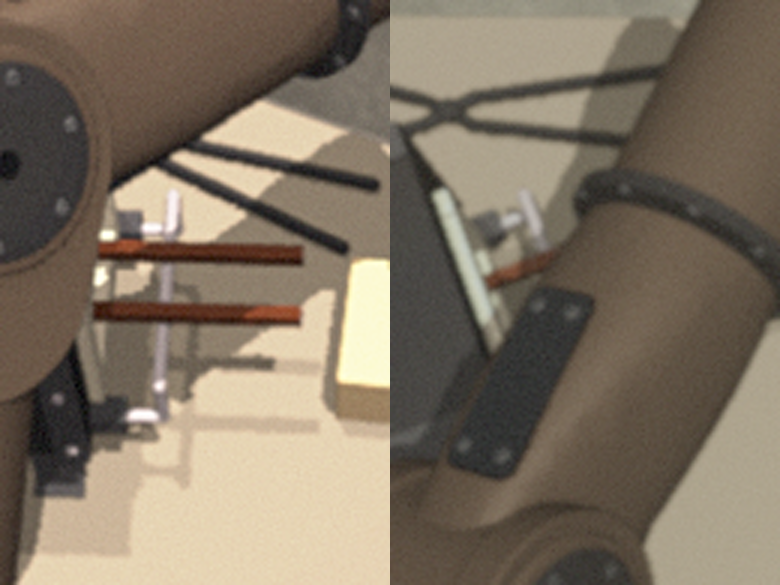

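The last picture shows both bars lying parallel through the port, across the rest. Their tails are at crop (302,255) and (300,315), which puts their centres about 26 mm in front of the collar face at y = ±27 mm. Handing in.

```bash
python3 -c "
from rig import close_job
print(close_job())"
```

```text
the job is handed in; nothing more can be done
None
```

Both bars are lying side by side through the port on hearth and rest, centres about 26 mm in front of the collar face, and the job is handed in (about 28.5 s used; no verdict was returned, and I did not re-measure the other bench items).

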